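# Set the contact slide of a cell test rig opposite the cell

## Robot

A 6-joint arm with a two-finger parallel gripper is mounted at the origin on the work surface. World frame = base frame: x ahead of the robot, y to its left, z up, the work surface at z = 0. Lengths are in m, angles in rad, forces in N, time in s.
With the tool pointing down it reaches from about 0.275 to 0.725 m from the base axis. Payload 15.9 kg.
Tool frame: the origin (TCP) lies midway between the tips of the shut fingers; the grasp point (between the pads) lies 19 mm behind it (robot.tcp_to_grasp is the distance from the TCP to the grasp point, in m); z points along the fingers, y is the line along which they close (so a half turn about z gives the same grasp; the last joint's range is limited). The gripper opens to 85 mm and grips with 20 to 120 N. Pads are 22 mm wide; open, the fingers measure 114 mm over their backs; the gripper's body (76 mm by 85 mm) begins 54 mm behind the grasp point. The pads swing forward as they close: fully open they stand 13 mm farther back than shut.
Start: joints at [-1.131, 0.213, -0.034, 1.323, 0, 1.571], TCP at [0.213, -0.452, 0.196] pointing down, gripper open.
Joint ranges: [-2.98, 2.98], [-0.74, 1.72], [-1.14, 1.35], [-2.1, 2.04], [-1.57, 1.44], [-3.14, 3.14]. Speed limits (rad/s): [1.89, 1.89, 2.39, 2.57, 3.14, 3.14].

## Interface

Orientations are given as a unit quaternion [x, y, z, w].
In Python, from plant import sensors, camera, get_calibration, ticket, robot gives the robot as it stands.
- The arm moves only by the tool jog_arm, never from a script. Its argument "motion" is one flat list of numbers, 7 for each row, row after row: the shift along the tool's x, y, z in m, then the turn, a rotation vector about the tool's x, y, z in rad, then the gripper command: -1 is shut, 1 is fully open, values between are in proportion. A call has 1 to 5 rows; each row shifts and turns the commanded pose from where the row before left it, along the tool's axes as they then stand; what a row does not reach is not made up. A row lasts 1/8 s, in which the tool goes at most 62.5 mm and 10.7 degrees, less where a joint would pass 70% of its speed; a pose out of reach is approached as far as the arm can. A call with a gripper value outside its range is refused whole. The fingers move at their own pace and stop on an object; "squeeze" is the grip in N (left out, the last holds). Time passes only in rows, so rows that do not move let the fingers close. It gives the time, the measured TCP pose, the force, the opening and the grip force at its end, in the units of the state.
- sensors.observe(): the state, without advancing time (a new reading comes with each control period).
- camera(name): name is "side" or "top" or "wrist"; returns the picture (384x512x3 uint8, red, green, blue); there is no depth.
- get_calibration(name): a dict with "fx", "fy", "cx", "cy" (pixels), "k1" (the pictures are not rectified: a ray, as slopes to the right and down, at radius r is drawn at 1 + k1 r^2 times it, then the intrinsics apply), "extrinsics" (4x4, takes a point from world to camera coordinates). Camera axes: x right, y down, z forward; pixel columns grow to the right and rows downward; lengths in m; the calibration is good to about 2 mm. A picture is of the moment at which its call begins: read the wrist's pose just before it. get_calibration takes no time and is no camera call; for the wrist camera it gives the pose at the moment of the call.
- ticket.sign_off(): hands the job in; it is judged then, once.
The state is a dict: "clock": time; "q": joint angles; "joint_vel": joint speeds; "effort": joint torques, N m; "ee_pos": TCP position; "tcp_rot": TCP orientation; "contact_force": force on the tool from outside, world axes, zero at the start; "torque": the same for the moment, N m; "grip_width": finger opening in m; "grip_force": force on a finger pad.
Only numpy, scipy, OpenCV 4.12 (cv2) and the standard library are available. Lean on these libraries where they do the work, as an engineer would, in place of code of your own. Each camera call takes 0.05 s, during which the arm holds its last target. There are 200 camera calls.

## Task

The test rig holds one battery cell lying in one of its four stations. Take the rig's contact slide by its black knob, lift it straight up out of the middle notch, carry it along the rails and lower it into the notch opposite that cell, so that it sits fully down in the notch with its copper strip over the end of the cell, and let go.

Things in the scene. Friction and masses are not known exactly. Their poses are not given: they have to be found in the camera images.
- rig: Fixed test rig, plywood base 190 (x) x 360 (y) x 12 mm; origin: centre of its underside; y along the rails, z up. Two rails (centres x -70, -30) with a 24 mm slot between. Notches across both at y -112, -56, 0, 56, 112: floor z 40, 28 wide; mouth z 54 (tooth tops), 40 wide. Cell stations at x 0 to 75 beside all but the middle notch; unused ones have flat black plates. Nothing within 70 of a notch rises above z 54.
- knob (a point): Centre of the loose contact slide's black knob, a 28 mm cube with rounded edges, axes as the rig's; grip any two opposite sides. Starts in the middle notch (rig x -50, y 0, z 86 mm, all +-2), held by its weight (0.11 to 0.23 kg). Lifted 14 mm it clears the teeth; up to 24 mm its tongue stays in the slot; it may be lifted right out.
- strip_tip (a point): Free end of the slide's flat copper strip (12 mm wide), at mid-thickness: 67 mm to +x of the knob's centre and 35 mm below it. It leaves a steel crossbar 54 (x) x 20 (y) x 12 mm, right below the knob on a 16 mm stem, underside 46 mm below the knob's centre, which lies in a notch across both rails; a tongue 10 (x) x 16 (y) mm hangs 24 mm below the bar in the slot.
- cell (a point): Middle of the grey round cell, 21 mm diameter, 70 long, lying along rig x in a fixed holder in one of the rig's four stations; axes as the rig's; rig x 35, z 36 mm. With the slide seated in the notch opposite, the knob's centre is at x -85, y 0, z +50 mm from here (play 4 mm along y, 7 along x). Upright spare cells, 70 mm tall, on the rig's +y end and the table are not meant.

How it is judged:
On the way:
1. the slide is lifted at least 12 mm out of its notch (z of knob in the frame of rig above 0.098 m), for 0.1 s.
At the end, for the whole second after the job is handed in: The slide sits in the notch opposite the cell: knob within 10 mm along and 12 mm across the rails of its seated place, at most 5 mm above fully down, upright within 10 degrees, and the copper strip's tip over the end of the cell, within 16 mm sideways of its axis (x of knob in the frame of cell between -0.097 and -0.073 m and y of knob in the frame of cell between -0.01 and 0.01 m and z of knob in the frame of cell between 0.04 and 0.055 m and angle between knob's own z axis and vertical below 0.17 rad and x of strip_tip in the frame of cell above -0.035 m and y of strip_tip in the frame of cell between -0.016 and 0.016 m); the robot touches nothing.
It also fails if it takes over 32 s, if anything falls off the work surface, if the arm or the gripper's body presses on something with over 40 N, if the wrist force passes 120 N, or if a joint passes its speed limit or range.

## Working session

There is one attempt and no reset: what is moved stays moved. The work goes in short steps, Python scripts to look and compute and a tool call to move; the robot and the scene stay as the last step left them, time stands still between calls to the robot, and variables do not carry over. Pictures are saved under pics/ and viewed, at most 10 in all, crops included, and the job is handed in when it is done.

Besides the shell and the picture viewer there is one more tool, called after "Emit:" by a JSON object that holds its "api" and its "payload", one argument or row to a line. jog_arm: Moves the arm, as the interface text tells. Its arguments: {"type":"object","properties":{"motion":{"type":"array","items":{"type":"number"}},"squeeze":{"type":"number"}},"required":["motion"]}

```bash
mkdir -p pics
python3 - <<'E'
from plant import sensors,camera,get_calibration
import cv2,numpy as np
s=sensors.observe();print(s['clock'],s['ee_pos'],s['tcp_rot'],s['grip_width'])
for n in('top','side'):
    cv2.imwrite(f'pics/{n}0.png',camera(n)[...,::-1]);c=get_calibration(n);print(n,{k:(np.round(v,4).tolist()) for k,v in c.items()})
E
```

```text
0.0 [ 0.21271682 -0.4520723   0.19521707] [ 9.75917412e-01  2.18139605e-01 -1.28560757e-04 -5.48149652e-04] 0.08581093249865049
top {'fx': 348.9463, 'fy': 348.9463, 'cx': 262.2256, 'cy': 189.8044, 'k1': -0.0828, 'extrinsics': [[0.0051, -0.9996, 0.0273, -0.0351], [-0.9863, -0.0095, -0.165, 0.6151], [0.1652, -0.0261, -0.9859, 0.6268], [0.0, 0.0, 0.0, 1.0]]}
side {'fx': 460.3477, 'fy': 460.3477, 'cx': 259.7511, 'cy': 183.1385, 'k1': -0.0097, 'extrinsics': [[-0.867, -0.498, 0.0162, 0.4978], [-0.3675, 0.6173, -0.6956, 0.2838], [0.3364, -0.609, -0.7183, 0.5029], [0.0, 0.0, 0.0, 1.0]]}
```

View pics/top0.png

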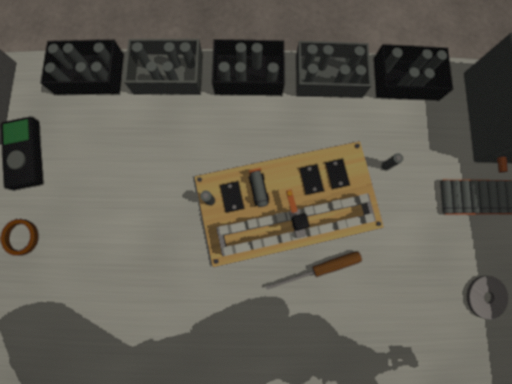

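View pics/side0.png

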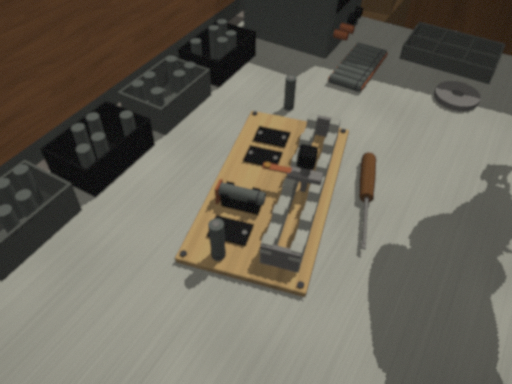

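The top view shows the rig with its +y end at the left (spare upright cell at 207,198). The lying cell is at (258,188), in the +56 station, and the knob is at (300,222). The side view agrees.

```bash
cat > h.py <<'E'
import numpy as np,cv2
from plant import get_calibration
def onplane(c,px,z):
    K=np.array([[c['fx'],0,c['cx']],[0,c['fy'],c['cy']],[0,0,1]])
    n=cv2.undistortPoints(np.float64(px).reshape(-1,1,2),K,np.array([c['k1'],0,0,0.]))[:,0]
    E=np.array(c['extrinsics']);R,t=E[:3,:3],E[:3,3];o=-R.T@t
    d=np.c_[n,np.ones(len(n))]@R
    return o+d*((z-o[2])/d[:,2])[:,None]
E
python3 - <<'E'
import cv2,numpy as np
from h import *
im=cv2.imread('pics/top0.png');c=get_calibration('top')
hsv=cv2.cvtColor(im,cv2.COLOR_BGR2HSV)
m=cv2.inRange(hsv,(8,90,90),(28,255,255));m[:130]=0;m[275:]=0;m[:,:185]=0;m[:,395:]=0
m=cv2.morphologyEx(m,cv2.MORPH_OPEN,np.ones((3,3)))
cs,_=cv2.findContours(m,cv2.RETR_EXTERNAL,cv2.CHAIN_APPROX_NONE);cn=max(cs,key=cv2.contourArea)
w=onplane(c,cn[:,0],.012)[:,:2]
r=cv2.minAreaRect(np.float32(w*1000));print(r)
P=cv2.boxPoints(r);print(P)
ce=np.array(r[0])/1000
# yaw: rig y axis = long side pointing to +y world
e=P[1]-P[0];f=P[2]-P[1];l=e if np.linalg.norm(e)>np.linalg.norm(f) else f
l=l/np.linalg.norm(l); l=l*np.sign(l[1]); ux=np.array([l[1],-l[0]])
print('yaw',np.arctan2(ux[1],ux[0]))
for n,p in (('knob',(-.05,0)),('goal',(-.05,.056)),('cell',(.035,.056))):print(n,ce+ux*p[0]+l*p[1])
print('knob px',onplane(c,[(300,222)],.1),'cell px',onplane(c,[(258,188)],.046))
cv2.imwrite('pics/c.png',cv2.resize(im[130:275,185:395],None,fx=3.8,fy=3.8,interpolation=cv2.INTER_CUBIC))
E
```

```text
((598.224853515625, -86.28570556640625), (188.2598876953125, 360.0923156738281), 13.059103012084961)
[[ 465.84686   67.83478]
 [ 547.21185 -282.94464]
 [ 730.60284 -240.40619]
 [ 649.23785  110.37323]]
yaw 0.22792424
knob [ 0.54951798 -0.0975835 ]
goal [ 0.53686445 -0.0430318 ]
cell [ 0.61966613 -0.02382555]
knob px [[ 0.54960282 -0.09702735  0.1       ]] cell px [[ 0.61973979 -0.02243915  0.046     ]]
```

View pics/c.png

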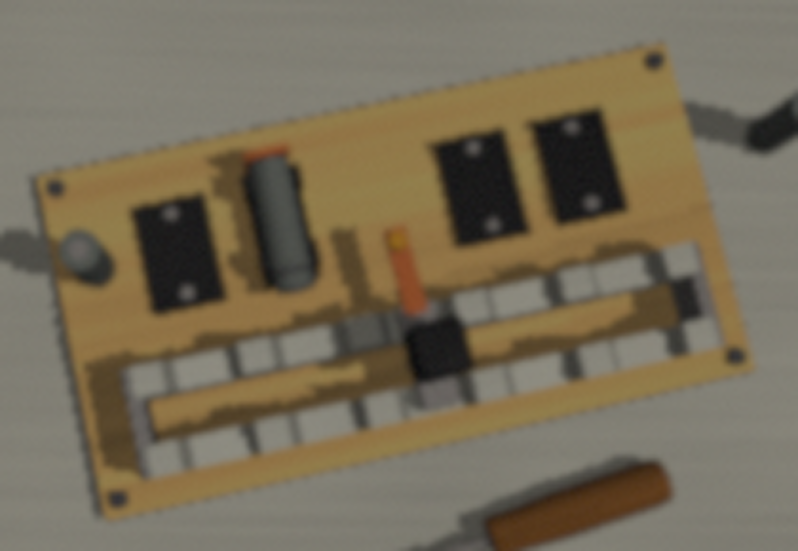

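The rectangle fit agrees with the knob and cell rays, so I'm heading above the knob.

Emit:
{"api": "jog_arm", "payload": {
  "motion": [0.044, -0.017, 0, 0, 0, 0, 1, 0.044, -0.017, 0, 0, 0, 0, 1, 0.044, -0.017, 0, 0, 0, 0, 1, 0.044, -0.017, 0, 0, 0, 0, 1, 0.044, -0.017, 0, 0, 0, 0, 1]
}}

```text
clock: 0.72
ee_pos: [0.3765, -0.2805, 0.1955]
tcp_rot: [0.976, 0.218, -0.0, -0.0]
contact_force: [0.5, -0.7, 0.7]
grip_width: 0.0853
grip_force: 0.0
```

Emit:
{"api": "jog_arm", "payload": {
  "motion": [0.044, -0.017, 0, 0, 0, 0, 1, 0.044, -0.017, 0, 0, 0, 0, 1, 0.044, -0.017, 0, 0, 0, 0, 1, 0, 0, 0, 0, 0, 0.106, 1, 0, 0, 0, 0, 0, 0.106, 1]
}}

```text
clock: 1.35
ee_pos: [0.4736, -0.1788, 0.1953]
tcp_rot: [0.994, 0.113, -0.0, -0.0]
contact_force: [0.3, 0.5, 0.5]
grip_width: 0.0854
grip_force: 0.0
```

```bash
cat >> h.py <<'E'
from scipy.spatial.transform import Rotation as Ro
def go(target,yaw):
    "tool-frame shift, and turn about tool z, to reach the world target with tool x at yaw, pointing down"
    from plant import sensors
    s=sensors.observe();R=Ro.from_quat(s['tcp_rot'])
    G=Ro.from_matrix([[np.cos(yaw),np.sin(yaw),0],[np.sin(yaw),-np.cos(yaw),0],[0,0,-1]])
    print('t',s['clock'],'ee',np.round(s['ee_pos'],4),'F',np.round(s['contact_force'],1),'w',s['grip_width'],'gf',s['grip_force'])
    print('shift',np.round(R.inv().apply(np.array(target)-s['ee_pos']),4),'rot',np.round((R.inv()*G).as_rotvec(),4))
E
python3 -c "
from h import *
go((.5495,-.0975,.18),.228)"
```

```text
t 1.35 ee [ 0.4736 -0.1788  0.1953] F [0.3 0.5 0.5] w 0.08544901435775783 gf 0.0
shift [ 0.0922 -0.0622  0.0152] rot [-0.0005  0.0008 -0.0023]
```

Emit:
{"api": "jog_arm", "payload": {
  "motion": [0.031, -0.021, 0.003, 0, 0, 0, 1, 0.031, -0.021, 0.003, 0, 0, 0, 1, 0.03, -0.02, 0.003, 0, 0, 0, 1, 0, 0, 0.006, 0, 0, -0.002, 1, 0, 0, 0, 0, 0, 0, 1]
}}

```text
clock: 1.98
ee_pos: [0.5484, -0.0984, 0.18]
tcp_rot: [0.993, 0.115, -0.001, -0.0]
contact_force: [0.0, 0.3, -0.4]
grip_width: 0.0851
grip_force: 0.0
```

```bash
python3 -c "
from h import *
from plant import camera
go((.5495,-.0975,.069),.228)
c=get_calibration('wrist');im=camera('wrist')[...,::-1].copy();cv2.imwrite('pics/w1.png',im)
hsv=cv2.cvtColor(im,cv2.COLOR_BGR2HSV);print(np.array(c['extrinsics']).round(3).tolist(),c['fx'],c['k1'],c['cx'],c['cy'])
"
```

```text
t 1.975 ee [ 0.5484 -0.0984  0.18  ] F [ 0.   0.3 -0.4] w 0.08505042491104924 gf 0.0
shift [ 0.0015 -0.0006  0.111 ] rot [-0.0004  0.0015  0.002 ]
[[0.229, -0.974, -0.001, -0.22], [-0.921, -0.217, 0.324, 0.448], [-0.316, -0.073, -0.946, 0.533], [0.0, 0.0, 0.0, 1.0]] 279.2577068023489 -0.01746695936749653 256.8315464008556 188.84144781589947
```

View pics/w1.png

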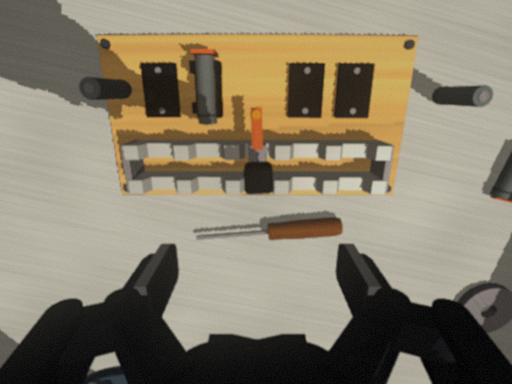

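Wrist view: the rig is square to the tool, the knob is at about (258,178) midway between the fingers, and the cell is at (206,85), which is one notch to +y.

```bash
python3 -c "
from h import *
c=get_calibration('wrist')
im=cv2.imread('pics/w1.png');m=(im.max(2)<45).astype('uint8');m=m[140:200,235:285]
n,l,s,ce=cv2.connectedComponentsWithStats(m);print(s,ce)
print(onplane(c,[(258,178),(258,162),(258,193)],.1),onplane(c,[(258,178)],.086), onplane(c,[(206,85)],.046))
"
```

```text
[[   0    0   50   60 2248]
 [   9   22   28   31  752]] [[25.01645907 26.96752669]
 [22.95611702 37.07047872]]
[[ 0.55565211 -0.09755348  0.1       ]
 [ 0.5711012  -0.09391476  0.1       ]
 [ 0.54062    -0.10109412  0.1       ]] [[ 0.55158944 -0.09855283  0.086     ]] [[ 0.62715981 -0.02447524  0.046     ]]
```

Emit:
{"api": "jog_arm", "payload": {
  "motion": [0.002, -0.001, 0.03, 0, 0, 0.002, 1, 0, 0, 0.03, 0, 0, 0, 1, 0, 0, 0.03, 0, 0, 0, 1, 0, 0, 0.023, 0, 0, 0, 1, 0, 0, 0, 0, 0, 0, 1],
  "squeeze": 50
}}

```text
clock: 2.65
ee_pos: [0.5493, -0.0974, 0.0668]
tcp_rot: [0.994, 0.113, -0.001, -0.0]
contact_force: [0.2, -0.4, 0.8]
grip_width: 0.0851
grip_force: 0.0
```

Emit:
{"api": "jog_arm", "payload": {
  "motion": [0, 0, 0, 0, 0, 0, -1, 0, 0, 0, 0, 0, 0, -1, 0, 0, 0, 0, 0, 0, -1, 0, 0, 0, 0, 0, 0, -1, 0, 0, 0, 0, 0, 0, -1]
}}

```text
clock: 3.28
ee_pos: [0.5509, -0.0968, 0.0678]
tcp_rot: [0.994, 0.114, 0.0, -0.0]
contact_force: [0.7, 0.3, -0.2]
grip_width: 0.0004
grip_force: 0.0
```

The fingers shut fully, so the grasp missed. I'll look.

```bash
python3 -c "
from h import *
from plant import camera
a=camera('wrist')[...,::-1];b=camera('side')[...,::-1][90:290,160:400]
cv2.imwrite('pics/m.png',np.hstack([cv2.resize(a,(400,300)),cv2.resize(b,(360,300))]))
E=np.array(get_calibration('wrist')['extrinsics']);print(-E[:3,:3].T@E[:3,3])
"
```

```text
[ 0.6332285  -0.07727704  0.24687392]
```

View pics/m.png

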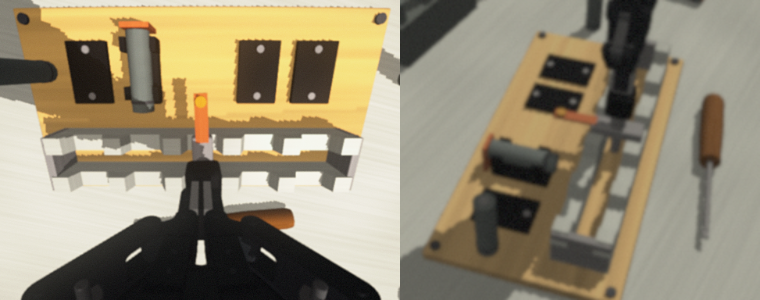

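```bash
cat >> h.py <<'E'
def proj(c,P):
    E=np.array(c['extrinsics']);K=np.array([[c['fx'],0,c['cx']],[0,c['fy'],c['cy']],[0,0,1]])
    return cv2.projectPoints(np.float64(P).reshape(-1,1,3),cv2.Rodrigues(E[:3,:3])[0],E[:3,3],K,np.array([c['k1'],0,0,0.]))[0][:,0]
E
python3 -c "
from h import *
from plant import camera
c=get_calibration('wrist');a=np.ascontiguousarray(camera('wrist')[...,::-1]);d=get_calibration('side');b=np.ascontiguousarray(camera('side')[...,::-1])
go((.5495,-.0975,.069),.228)
P=[(.551,-.097,.0675),(.5495,-.0975,.1),(.5495,-.0975,.086)]
print(proj(c,P),proj(d,P))
A=np.clip(a[130:384,150:370].astype(float)*2.5,0,255);B=np.clip(b[90:200,260:380].astype(float)*2.5,0,255)
cv2.imwrite('pics/m2.png',np.hstack([cv2.resize(A,(440,508)),cv2.resize(B,(355,508)) if 0 else cv2.resize(B,(355,325)) if 0 else cv2.copyMakeBorder(cv2.resize(B,(355,325)),0,183,0,0,0)]))
"
```

```text
t 3.475 ee [ 0.5508 -0.0969  0.0677] F [-1.1 -0.4  0.1] w -0.00020540226443808795 gf 0.0
shift [-0.0014  0.0003 -0.0013] rot [-0.      0.     -0.0002]
[[257.87894414 220.29335824]
 [258.26968037 246.00544411]
 [258.18218861 234.81327121]] [[305.48136578 166.30056773]
 [308.4874382  150.47260186]
 [307.62152366 157.490858  ]][ WARN:0@1.192] global loadsave.cpp:1063 imwrite_ Unsupported depth image for selected encoder is fallbacked to CV_8U.
```

View pics/m2.png

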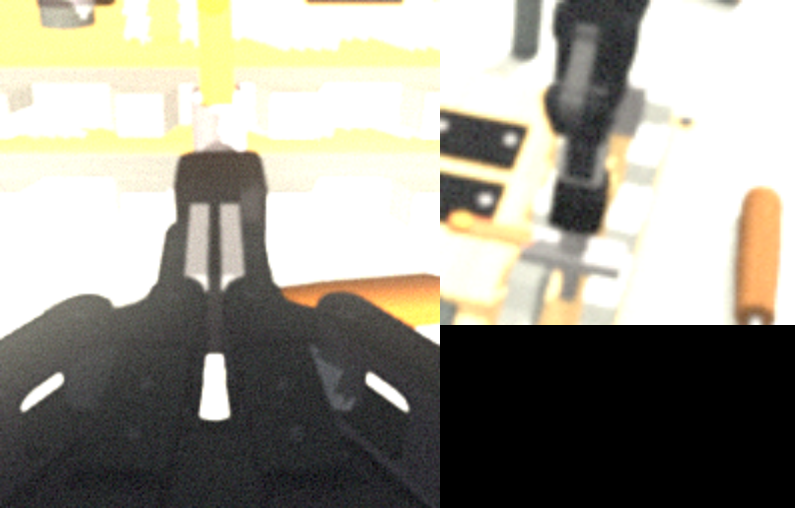

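```bash
python3 -c "
from h import *
from plant import camera
u=np.array([.974,.226]);v=np.array([-.226,.974])
c=get_calibration('wrist')
for ctr in ((.5495,-.0975),(.5555,-.096),(.5695,-.093)):
  for dx,z in ((.014,.072),(.014,.1),(-.014,.1)):
    p=np.array(ctr)+u*dx; print(ctr,dx,z,proj(c,[(*p,z)]).round(1))
# plate/strip check: strip tip, base corners
ce=np.array([.5982,-.0863])
for n,p in (('strip',(.017,0,.051)),('cell-near',(0,.056,.046)),('corner',(.095,.18,.012)),('corner2',(.095,-.18,.012)),('notchwall',(-.02,.0,.054))):
  print(n,proj(c,[(*(ce+u*p[0]+v*p[1]),p[2])]).round(1))
a=cv2.imread('pics/m.png');
"
```

```text
(0.5495, -0.0975) 0.014 0.072 [[258.1 206.4]]
(0.5495, -0.0975) 0.014 0.1 [[258.3 224.8]]
(0.5495, -0.0975) -0.014 0.1 [[258.2 266. ]]
(0.5555, -0.096) 0.014 0.072 [[258.  197.9]]
(0.5555, -0.096) 0.014 0.1 [[258.2 215.1]]
(0.5555, -0.096) -0.014 0.1 [[258.1 257.3]]
(0.5695, -0.093) 0.014 0.072 [[258.4 177.3]]
(0.5695, -0.093) 0.014 0.1 [[258.6 191.6]]
(0.5695, -0.093) -0.014 0.1 [[258.5 236.3]]
strip [[258.3 123.3]]
cell-near [[180.9 146.6]]
corner [[16.4 12. ]]
corner2 [[500.4  12.2]]
notchwall [[258.2 176.3]]
```

The scene matches the calibration: the knob edges and strip tip are where I predicted. I'll raise 20 mm to see whether the knob comes along.

Emit:
{"api": "jog_arm", "payload": {
  "motion": [0, 0, -0.007, 0, 0, 0, -1, 0, 0, -0.007, 0, 0, 0, -1, 0, 0, -0.006, 0, 0, 0, -1, 0, 0, 0, 0, 0, 0, -1]
}}

```text
clock: 3.98
ee_pos: [0.5512, -0.097, 0.0884]
tcp_rot: [0.994, 0.114, 0.001, 0.0]
contact_force: [0.3, -0.1, -0.3]
grip_width: 0.0002
grip_force: 0.0
```

```bash
python3 -c "
from h import *
from plant import camera,robot
print([(k,getattr(robot,k)) for k in dir(robot) if k[0]!='_'])
go((.5495,-.0975,.069),.228)
b=camera('side')[...,::-1];w=camera('wrist')[...,::-1]
B=cv2.resize(np.ascontiguousarray(b[100:200,255:355]),(400,400),interpolation=cv2.INTER_CUBIC);W=cv2.resize(np.ascontiguousarray(w[120:320,160:360]),(400,400),interpolation=cv2.INTER_CUBIC)
I=np.hstack([B,W]);I=(255*(I/255.)**.5).astype('uint8');cv2.imwrite('pics/m3.png',I)
"
```

```text
[('Unreachable', <class 'plant.Unreachable'>), ('tcp_to_grasp', 0.0187)]
t 3.975 ee [ 0.5512 -0.097   0.0884] F [ 0.3 -0.1 -0.3] w 0.000205899646254249 gf 0.0
shift [-0.0018  0.0001  0.0194] rot [ 0.0004 -0.001  -0.0002]
```

View pics/m3.png

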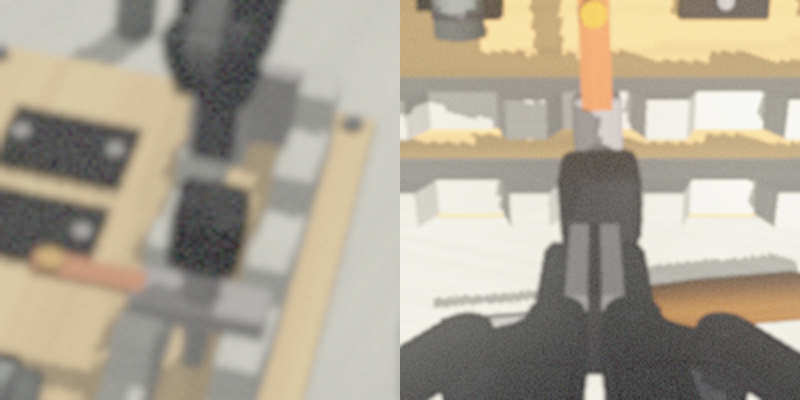

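The fingertips clearly end well above the knob, so the actual tips sit behind the reported TCP. I'll triangulate them.

```bash
python3 -c "
from h import *
s=get_calibration('side');w=get_calibration('wrist')
def ray(c,p):
    a=onplane(c,[p],.3)[0];b=onplane(c,[p],0)[0];return a,(b-a)/np.linalg.norm(b-a)
def tri(p,q):
    a,d=ray(s,p);b,e=ray(w,q)
    A=np.c_[d,-e];t=np.linalg.lstsq(A,b-a,rcond=None)[0];return (a+d*t[0]).round(4),(b+e*t[1]).round(4)
print('tip',tri((308,139),(258.5,231)))
print('knob top +x edge? strip tip',tri((264.5,164),(256.5,127)))
ax=np.array([.5512,-.097])
for z in (.0884,.1,.11,.12):print(z,proj(s,[(*ax,z)]),proj(w,[(*ax,z)]))
k=[(.5495,-.0975,.1),(.5495,-.0975,.072)];print(proj(s,k),proj(w,k))
"
```

```text
tip (array([ 0.5533, -0.0997,  0.1187]), array([ 0.5574, -0.0958,  0.1162]))
knob top +x edge? strip tip (array([ 0.6129, -0.0805,  0.0556]), array([ 0.6104, -0.0822,  0.0559]))
0.0884 [[306.59006311 156.09994935]] [[257.91169501 220.60071058]]
0.1 [[307.29453613 150.26997904]] [[257.96159179 228.11949478]]
0.11 [[307.91578882 145.12776638]] [[258.00957317 235.35279723]]
0.12 [[308.55039025 139.8741493 ]] [[258.06297007 243.40613652]]
[[308.4874382  150.47260186]
 [306.78040827 164.30652988]] [[258.11160902 230.51438644]
 [257.98156806 213.4411809 ]]
```

The tips are really about 30 mm above the reported TCP, which fits the empty close with no contact. I'll open, then descend with force checks.

Emit:
{"api": "jog_arm", "payload": {
  "motion": [0, 0, 0, 0, 0, 0, 1, 0, 0, 0, 0, 0, 0, 1, 0, 0, 0, 0, 0, 0, 1, 0, 0, 0, 0, 0, 0, 1, 0, 0, 0, 0, 0, 0, 1]
}}

```text
clock: 4.7
ee_pos: [0.5508, -0.0969, 0.0877]
tcp_rot: [0.994, 0.114, -0.0, -0.0]
contact_force: [-0.5, -0.1, -0.3]
grip_width: 0.0853
grip_force: 0.0
```

Emit:
{"api": "jog_arm", "payload": {
  "motion": [0, 0, 0.009, 0, 0, 0, 1, 0, 0, 0.009, 0, 0, 0, 1, 0, 0, 0.009, 0, 0, 0, 1, 0, 0, 0.009, 0, 0, 0, 1, 0, 0, 0, 0, 0, 0, 1]
}}

```text
clock: 5.32
ee_pos: [0.5502, -0.0968, 0.0508]
tcp_rot: [0.994, 0.114, -0.001, -0.0]
contact_force: [0.2, 0.6, -0.1]
grip_width: 0.0854
grip_force: 0.0
```

Emit:
{"api": "jog_arm", "payload": {
  "motion": [0, 0, 0.005, 0, 0, 0, 1, 0, 0, 0.005, 0, 0, 0, 1, 0, 0, 0.004, 0, 0, 0, 1, 0, 0, 0, 0, 0, 0, 1]
}}

```text
clock: 5.82
ee_pos: [0.5506, -0.0968, 0.0374]
tcp_rot: [0.994, 0.114, -0.0, -0.0]
contact_force: [0.0, 0.3, -0.2]
grip_width: 0.0853
grip_force: 0.0
```

Emit:
{"api": "jog_arm", "payload": {
  "motion": [0, 0, 0, 0, 0, 0, -1, 0, 0, 0, 0, 0, 0, -1, 0, 0, 0, 0, 0, 0, -1, 0, 0, 0, 0, 0, 0, -1, 0, 0, 0, 0, 0, 0, -1],
  "squeeze": 50
}}

```text
clock: 6.45
ee_pos: [0.5509, -0.0969, 0.0378]
tcp_rot: [0.994, 0.114, 0.0, -0.0]
contact_force: [0.1, 1.1, 2.9]
grip_width: 0.027
grip_force: 52.6
```

Gripped, at 27 mm. Now I'll lift 19 mm.

Emit:
{"api": "jog_arm", "payload": {
  "motion": [0, 0, -0.006, 0, 0, 0, -1, 0, 0, -0.006, 0, 0, 0, -1, 0, 0, -0.007, 0, 0, 0, -1, 0, 0, 0, 0, 0, 0, -1]
}}

```text
clock: 6.95
ee_pos: [0.5513, -0.097, 0.0574]
tcp_rot: [0.994, 0.114, 0.001, 0.0]
contact_force: [-0.0, -0.3, -1.8]
grip_width: 0.0271
grip_force: 52.2
```

```bash
python3 -c "
from h import *
from plant import camera
go((.5382,-.0424,.057),.228)
b=camera('side')[...,::-1];B=cv2.resize(np.ascontiguousarray(b[90:210,220:360]),(700,600),interpolation=cv2.INTER_CUBIC)
cv2.imwrite('pics/m4.png',(255*(B/255.)**.6).astype('uint8'))
"
```

```text
t 6.95 ee [ 0.5513 -0.097   0.0574] F [-0.  -0.3 -1.8] w 0.027136498178494447 gf 52.222421765327454
shift [-0.0004 -0.0561  0.0004] rot [ 0.0004 -0.001  -0.0002]
```

View pics/m4.png

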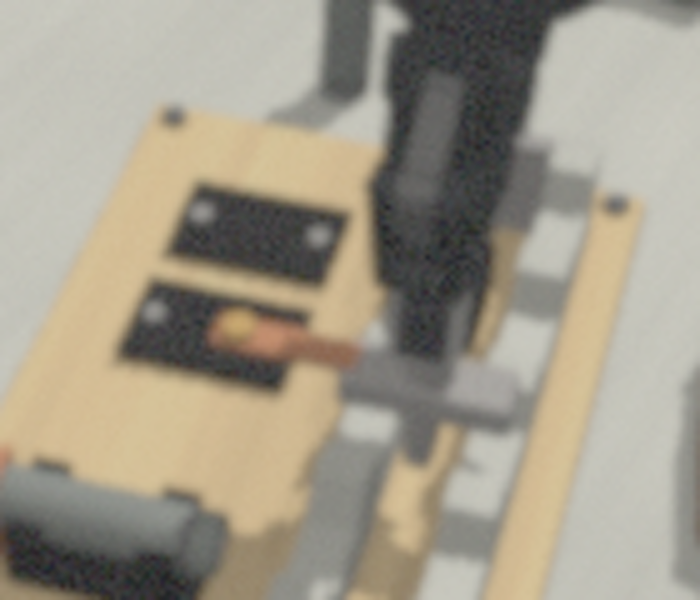

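The slide is held level and clear of the teeth; its strip tip is at (235,325) in the crop. Next, carry it 56 mm along +y.

Emit:
{"api": "jog_arm", "payload": {
  "motion": [0, -0.014, 0, 0, 0, 0, -1, 0, -0.014, 0, 0, 0, 0, -1, 0, -0.014, 0, 0, 0, 0, -1, 0, -0.014, 0, 0, 0, 0, -1, 0, 0, 0, 0, 0, 0, -1]
}}

```text
clock: 7.62
ee_pos: [0.5379, -0.0412, 0.0568]
tcp_rot: [0.993, 0.114, -0.0, -0.0]
contact_force: [-0.2, -0.6, -1.3]
grip_width: 0.0272
grip_force: 52.2
```

```bash
python3 -c "
from h import *
go((.5382,-.0424,.038),.228)"
```

```text
t 7.625 ee [ 0.5379 -0.0412  0.0568] F [-0.2 -0.6 -1.3] w 0.027230547401162618 gf 52.17215180397034
shift [-0.      0.0012  0.0188] rot [-0.     -0.      0.0013]
```

Emit:
{"api": "jog_arm", "payload": {
  "motion": [0, 0.001, 0.005, 0, 0, 0, -1, 0, 0, 0.005, 0, 0, 0, -1, 0, 0, 0.004, 0, 0, 0, -1, 0, 0, 0.004, 0, 0, 0, -1, 0, 0, 0, 0, 0, 0, -1]
}}

```text
clock: 8.25
ee_pos: [0.5382, -0.0434, 0.0384]
tcp_rot: [0.994, 0.114, -0.0, -0.0]
contact_force: [-0.4, 0.7, -0.7]
grip_width: 0.0273
grip_force: 52.3
```

That's about the height it was gripped at, with no jamming. Releasing and rising.

Emit:
{"api": "jog_arm", "payload": {
  "motion": [0, 0, 0, 0, 0, 0, 1, 0, 0, 0, 0, 0, 0, 1, 0, 0, 0, 0, 0, 0, 1, 0, 0, 0, 0, 0, 0, 1, 0, 0, 0, 0, 0, 0, 1]
}}

```text
clock: 8.88
ee_pos: [0.5384, -0.0433, 0.0387]
tcp_rot: [0.994, 0.114, -0.0, -0.0]
contact_force: [-0.3, -0.3, -0.2]
grip_width: 0.0849
grip_force: 0.0
```

Emit:
{"api": "jog_arm", "payload": {
  "motion": [0, 0, -0.02, 0, 0, 0, 1, 0, 0, -0.03, 0, 0, 0, 1, 0, 0, -0.04, 0, 0, 0, 1, 0, 0, -0.03, 0, 0, 0, 1, 0, 0, 0, 0, 0, 0, 1]
}}

```text
clock: 9.5
ee_pos: [0.5397, -0.0434, 0.1609]
tcp_rot: [0.994, 0.114, 0.002, 0.0]
contact_force: [-0.0, 0.8, 0.3]
grip_width: 0.0854
grip_force: 0.0
```

```bash
python3 -c "
from h import *
from plant import camera
go((.5382,-.0424,.038),.228)
b=camera('side')[...,::-1];B=cv2.resize(np.ascontiguousarray(b[110:260,190:340]),(400,400),interpolation=cv2.INTER_CUBIC)
w=camera('wrist')[...,::-1];W=cv2.resize(np.ascontiguousarray(w[40:240,156:356]),(400,400),interpolation=cv2.INTER_CUBIC)
cv2.imwrite('pics/m5.png',(255*(np.hstack([B,W])/255.)**.6).astype('uint8'))
s=get_calibration('side');c=get_calibration('wrist')
u=np.array([.974,.226]);g=np.array([.5368,-.0430]);P=[(*g,.1),(*(g+.067*u),.051)]
a=proj(s,P);d=proj(c,P);print(((a-[190,110])*400/150).round(),((d-[156,40])*2+[400,0]).round())
"
```

```text
t 9.5 ee [ 0.5397 -0.0434  0.1609] F [-0.   0.8  0.3] w 0.08536987901156709 gf 0.0
shift [-0.0017 -0.0015  0.1229] rot [ 0.0011 -0.0036 -0.0002]
[[293. 177.]
 [169. 213.]] [[602. 309.]
 [602. 148.]]
```

View pics/m5.png

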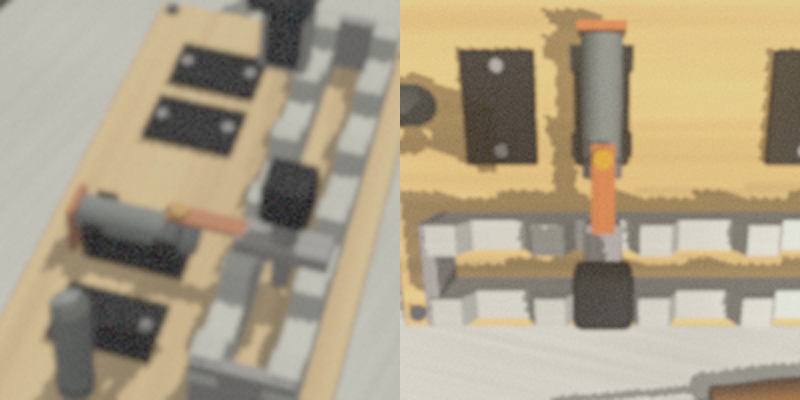

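The slide is seated and upright, with its strip tip over the cell end: seen at (172,211) in the side crop against (169,213) predicted, and at (602,145) against (602,148) in the wrist crop.

```bash
python3 -c "
from plant import ticket
print(ticket.sign_off())"
```

```text
the job is handed in; nothing more can be done
None
```

The slide is fully down in the +56 mm notch opposite the cell with its copper strip over the cell's end. I let it go, backed the arm clear and handed the job in at about 9.6 s; the sign-off returned no verdict, and the first grasp closed on nothing because the fingertips sat about 30 mm above the reported TCP.

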